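# Slide a column tube into its holder to the ring mark and clamp it

### The arm

A 6-joint arm with a two-finger parallel gripper is mounted at the origin on a cart in front of the work surface, level with it; the furniture and walls round the work are solid. World frame = base frame: x ahead of the robot, y to its left, z up, the work surface at z = 0. Lengths are in m, angles in rad, forces in N, time in s.
With the tool pointing down it reaches from about 0.275 to 0.825 m from the base axis. Payload 4.9 kg.
Tool frame: the origin (TCP) lies midway between the tips of the shut fingers; the grasp point (between the pads) lies env.hold_point_z behind it (env.hold_point_z is the distance from the TCP to the grasp point, in m); z points along the fingers, y is the line along which they close (so a half turn about z gives the same grasp; the last joint's range is limited). The gripper opens to 85 mm and grips with 20 to 120 N. Pads are 22 mm wide; open, the fingers measure 114 mm over their backs; the gripper's body (76 mm by 85 mm) begins 54 mm behind the grasp point. The pads swing forward as they close: fully open they stand 13 mm farther back than shut.
Start: joints at [1.184, 0.326, -0.193, 1.052, 0, 1.437], TCP at [0.138, 0.533, 0.193] pointing down, gripper open.
Joint ranges: [-2.65, 2.65], [-0.97, 1.79], [-1.3, 1.35], [-1.93, 2.1], [-1.47, 1.37], [-3.14, 3.14]. Speed limits (rad/s): [2.57, 2.57, 3.14, 3.14, 3.14, 3.14].

### API

Orientations are given as a unit quaternion [w, x, y, z].
In Python, from station import env, imaging gives the robot as it stands.
- The arm moves only by the tool arm_command, never from a script. Its argument "rows" is text: rows parted by semicolons, each of 7 numbers parted by spaces: the shift along the tool's x, y, z in cm, then the turn, a rotation vector about the tool's x, y, z in rad, then the gripper command: -1 is shut, 1 is fully open, values between are in proportion. In form: dx dy dz rx ry rz jaw; .... A call has 1 to 5 rows; each row is the pose to reach, as a shift and turn from the pose commanded when the call began, along the tool's axes at that moment; what a row does not reach only later rows make up. A row lasts 1/8 s, in which the tool goes at most 62.5 mm and 10.7 degrees, less where a joint would pass 70% of its speed; a pose out of reach is approached as far as the arm can. A call with a gripper value outside its range is refused whole. The fingers move at their own pace and stop on an object; "grip_force" is the grip in N (left out, the last holds). Time passes only in rows, so rows that repeat a pose let the fingers close. It gives the time, the measured TCP pose, the force, the opening and the grip force at its end, in the units of the state.
- env.state(): the state, without advancing time (a new reading comes with each control period).
- imaging.get_image(name): name is "side" or "top"; returns a dict with "img" (384x512x3 uint8, red, green, blue), "fx", "fy", "cx", "cy" (pixels), "distortion" ([k1, k2, p1, p2, k3] as OpenCV has them; the pictures are not rectified), "extrinsics" (4x4, takes a point from world to camera coordinates). Camera axes: x right, y down, z forward; pixel columns grow to the right and rows downward; lengths in m; the calibration is good to about 2 mm. A picture is of the moment at which its call begins. There is no depth.
- env.sign_off(): hands the job in; it is judged then, once.
The state is a dict: "clock": time; "q": joint angles; "qvel": joint speeds; "joint_efforts": joint torques, N m; "eef_pos": TCP position; "eef_rot": TCP orientation; "force": force on the tool from outside, world axes, zero at the start; "ft_torque": the same for the moment, N m; "grip_width": finger opening in m; "grip_force": force on a finger pad.
Only numpy, scipy, OpenCV 4.12 (cv2) and the standard library are available. Lean on these libraries where they do the work, as an engineer would, in place of code of your own. Each camera call takes 0.05 s, during which the arm holds its last target. There are 200 camera calls.

### The job

Pick up the steel column tube lying on the bench and slide its open end into the flared mouth of the holder's sleeve until the dark ring round the tube is level with the rim of the mouth, the plugged end staying outside. Then press the holder's clamp lever fully down, leaving the tube at its mark. The tube rolls if nudged; leave the other things on the bench where they are.

Things in the scene. Friction and masses are not known exactly. Their poses are not given: they have to be found in the camera images.
- tube: Loose steel tube, 28 mm diameter, 200 mm long, 0.11 to 0.22 kg, lying on the bench; rolls freely. Origin on its axis at mid-length, 14 mm above the bench; y runs along the tube to the open end (y = +100 mm); a domed black plug closes the end y = -100 mm. x and z turn as it rolls. Centre of mass at about y = -8 mm. At the start y is within 0.45 rad of world +y.
- tube_mark (a point): Centre of the flush black ring mark, 4 mm wide, on the tube's axis at tube y = +10 mm: 90 mm from the open end, 110 mm from the plugged end.
- tube_tip (a point): Centre of the tube's open end, which goes into the sleeve first.
- holder: Column holder fixed to the bench: grey foot 104 x 84 x 10 mm, pedestal, and a level aluminium sleeve 80 mm long along holder y, open at both ends, axis 70 mm above the bench, outside diameter 47 mm; boss and lever on top. Origin: middle of the foot's underside. The tube goes in along holder +y; nothing stops it in the bore. y lies within 0.3 rad of world +y.
- sleeve_mouth (a point): Centre of the sleeve's flared mouth, in the plane of its rim, at holder (0, -40, 70) mm; axes as the holder's. Bore 31 mm, widening over the last 10 mm to about 41 mm at the rim (57 mm outside). Inserted to the mark, the tube shows about 10 mm at the far end and stays by friction.
- clamp_lever (a joint): Clamp lever angle, rad: 0 = level, fully down on its stop; grows as it is raised, to 1.25; starts 0.75 to 1.1. Hinge along holder y through holder (13, 18, 108) mm; the arm points from it to holder -x. Stiff: stays where it is left; about 1.5 N at the tip moves it.
- lever_tip (a point): Centre of the black cross-bar grip at the lever's end, 84 mm from the hinge: a round bar 18 mm in diameter, 30 mm long along holder y. With the lever down it is at holder (-71, 18, 108) mm.
- marker: Bystander: marker pen, 13 x 135 x 11 mm, on the bench; origin at its underside. Not to be moved.
- pipette: Bystander: micropipette, 37 x 224 x 29 mm, on the bench; origin at its underside. Not to be moved.
- timer: Bystander: countdown timer, 62 x 68 x 19 mm, on the bench; origin at its underside. Not to be moved.
- dish: Bystander: flat round dish, 60 mm across, 14 mm high, on the bench; origin at its underside. Not to be moved.
- bottle: Bystander: screw-cap bottle, 54 mm across, 100 mm high, on the bench; origin at its underside. Not to be moved.

How it is judged:
On the way:
1. with the lever still raised, the tube is in the sleeve, open end first, with its ring mark level with the mouth (y of tube_mark in the frame of sleeve_mouth between -0.005 and 0.005 m and x of tube_mark in the frame of sleeve_mouth between -0.006 and 0.006 m and z of tube_mark in the frame of sleeve_mouth between -0.008 and 0.006 m and y of tube_tip in the frame of sleeve_mouth above 0.08 m and angle between the y axis of tube and the y axis of holder, either way round below 0.1 rad and value of joint clamp_lever above 0.3 rad), for 0.2 s.
At the end, for the whole second after the job is handed in: The tube lies at rest in the sleeve, open end first, aligned with the bore within 0.1 rad, its ring mark within 5 mm of the plane of the mouth's rim, and the clamp lever is down within 0.15 rad of its stop (y of tube_mark in the frame of sleeve_mouth between -0.005 and 0.005 m and x of tube_mark in the frame of sleeve_mouth between -0.006 and 0.006 m and z of tube_mark in the frame of sleeve_mouth between -0.008 and 0.006 m and y of tube_tip in the frame of sleeve_mouth above 0.08 m and angle between the y axis of tube and the y axis of holder, either way round below 0.1 rad and value of joint clamp_lever below 0.15 rad and linear speed of tube below 0.02 m/s); the robot touches nothing.
It fails at once if the marker is moved by more than 30 mm (distance of marker from where it was at the start of the episode above 0.03 m).
It fails at once if the pipette is moved by more than 30 mm (distance of pipette from where it was at the start of the episode above 0.03 m).
It fails at once if the timer is moved by more than 30 mm (distance of timer from where it was at the start of the episode above 0.03 m).
It fails at once if the dish is moved by more than 30 mm (distance of dish from where it was at the start of the episode above 0.03 m).
It fails at once if the bottle is moved by more than 30 mm (distance of bottle from where it was at the start of the episode above 0.03 m).
It also fails if it takes over 62 s, if anything falls off the work surface, if the arm or the gripper's body presses on something with over 40 N, if the wrist force passes 120 N, or if a joint passes its speed limit or range.

## Working session

There is one attempt and no reset: what is moved stays moved. The work goes in short steps, Python scripts to look and compute and a tool call to move; the robot and the scene stay as the last step left them, time stands still between calls to the robot, and variables do not carry over. Pictures are saved under pics/ and viewed, at most 10 in all, crops included, and the job is handed in when it is done.

Besides the shell and the picture viewer there is one more tool, called as name(argument=value, ...), one argument or row to a line, values as JSON. arm_command: Moves the arm, as the interface text tells. Its arguments: {"type":"object","properties":{"rows":{"type":"string"},"grip_force":{"type":"number"}},"required":["rows"]}

```bash
mkdir -p pics; ls; python3 - <<'E'
from station import env, imaging
import cv2, numpy as np
for n in("side","top"):
    d=imaging.get_image(n); cv2.imwrite(f"pics/{n}0.png",d["img"][:,:,::-1])
    print(n,d["fx"],d["cx"],d["cy"],d["distortion"],np.round(d["extrinsics"],3).tolist())
print(env.state(), env.hold_point_z)
E
```

```text
pics
side 392.15025630461486 254.5588387057994 194.24668495635277 [0.04394171 0.         0.         0.         0.        ] [[0.829, -0.559, 0.004, -0.463], [-0.331, -0.496, -0.803, 0.242], [0.451, 0.664, -0.596, 0.891], [0.0, 0.0, 0.0, 1.0]]
top 416.65833271436935 255.84011664546722 194.95004637518485 [-0.09549818  0.          0.          0.          0.        ] [[0.023, -1.0, -0.001, -0.037], [-0.993, -0.023, -0.113, 0.503], [0.113, 0.003, -0.994, 1.05], [0.0, 0.0, 0.0, 1.0]]
{'clock': 0.1, 'q': array([ 1.18379823e+00,  3.26871005e-01, -1.93471073e-01,  1.05197724e+00,
        1.45998746e-05,  1.43661106e+00]), 'qvel': array([ 2.73756137e-04, -2.94726102e-03,  2.77180506e-03, -9.87963764e-05,
       -7.70241612e-04, -7.91505822e-04]), 'joint_efforts': array([ 1.11754649e-03, -4.44239724e+01,  2.63037837e+01,  7.91044906e-03,
       -5.85919247e-05,  1.08002328e-05]), 'eef_pos': array([0.13733315, 0.53199891, 0.19258435]), 'eef_rot': array([-2.03254223e-04,  1.26070020e-01,  9.92021053e-01, -7.33903613e-04]), 'force': array([ 0.53940425,  0.07574912, -0.18036754]), 'ft_torque': array([-0.00221682,  0.04176266, -0.00989466]), 'grip_force': 0.0, 'grip_width': 0.085353232770332} 0.0187
```

View pics/top0.png

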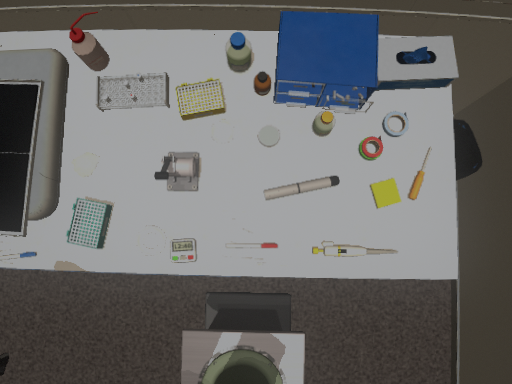

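View pics/side0.png

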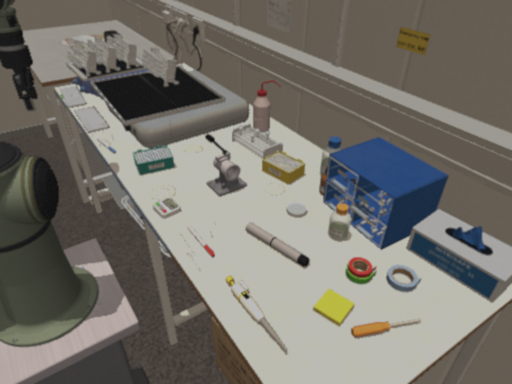

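The top view shows the tube from its open end at (265,194) to the plug at (338,181), with the ring near (298,187). The holder is at (183,171), its mouth to the right and the lever grip at (160,175). The side view agrees: tube (248,228) to (307,260), holder (227,180), lever grip (208,137).

```bash
cat > h.py <<'E'
from station import env, imaging
import cv2, numpy as np
def get(n):
    d=imaging.get_image(n); d["K"]=np.array([[d["fx"],0,d["cx"]],[0,d["fy"],d["cy"]],[0,0,1.]])
    d["D"]=np.array(d["distortion"],float); d["E"]=np.array(d["extrinsics"]); return d
def ray(d,p):
    u=cv2.undistortPoints(np.array(p,float).reshape(-1,1,2),d["K"],d["D"]).reshape(-1,2)
    R,t=d["E"][:3,:3],d["E"][:3,3]
    return -R.T@t, np.c_[u,np.ones(len(u))]@R
def plane(d,p,z):
    c,r=ray(d,p); return c+r*((z-c[2])/r[:,2])[:,None]
def proj(d,P):
    R,t=d["E"][:3,:3],d["E"][:3,3]
    return cv2.projectPoints(np.array(P,float).reshape(-1,1,3),cv2.Rodrigues(R)[0],t,d["K"],d["D"])[0].reshape(-1,2)
def tri(d1,p1,d2,p2):
    c1,r1=ray(d1,p1);c2,r2=ray(d2,p2);A=[];b=[]
    M=np.zeros((3,3));v=np.zeros(3)
    for c,r in((c1,r1[0]),(c2,r2[0])):
        r=r/np.linalg.norm(r);Q=np.eye(3)-np.outer(r,r);M+=Q;v+=Q@c
    return np.linalg.solve(M,v)
def crop(d,x,y,w,h,s):
    return cv2.resize(d["img"][y:y+h,x:x+w,::-1],None,fx=s,fy=s,interpolation=cv2.INTER_CUBIC)
E
python3 - <<'E'
from h import *
t=get("top"); s=get("side")
a=crop(t,145,140,200,70,4); b=crop(s,180,120,133,80,3); c=crop(s,235,210,133,80,3)
cv2.imwrite("pics/c1.png",np.vstack([a,np.hstack([b,c,np.zeros((240,2,3),np.uint8)])]))
img=cv2.cvtColor(t["img"],cv2.COLOR_RGB2HSV).astype(int)
# tube mask: differs from bench
g=t["img"].astype(int); reg=np.zeros(g.shape[:2],bool); reg[165:210,255:350]=1
bg=np.median(g[165:210,255:350].reshape(-1,3),0); print(bg)
m=(np.abs(g-bg).sum(2)>60)&reg
cs,_=cv2.findContours(m.astype(np.uint8),cv2.RETR_EXTERNAL,cv2.CHAIN_APPROX_NONE)
k=max(cs,key=cv2.contourArea); R=cv2.minAreaRect(k); print(R)
bx=cv2.boxPoints(R); print(bx.round(1).tolist(), plane(t,bx,.014).round(4).tolist())
E
```

```text
[163. 164. 165.]
((301.2942199707031, 186.92190551757812), (11.784891128540039, 77.05766296386719), 78.31063079833984)
[[262.3999938964844, 189.0], [337.79998779296875, 173.3000030517578], [340.20001220703125, 184.89999389648438], [264.79998779296875, 200.5]] [[0.5219, -0.0421, 0.014], [0.5683, -0.2412, 0.014], [0.5376, -0.2475, 0.014], [0.4915, -0.049, 0.014]]
```

View pics/c1.png

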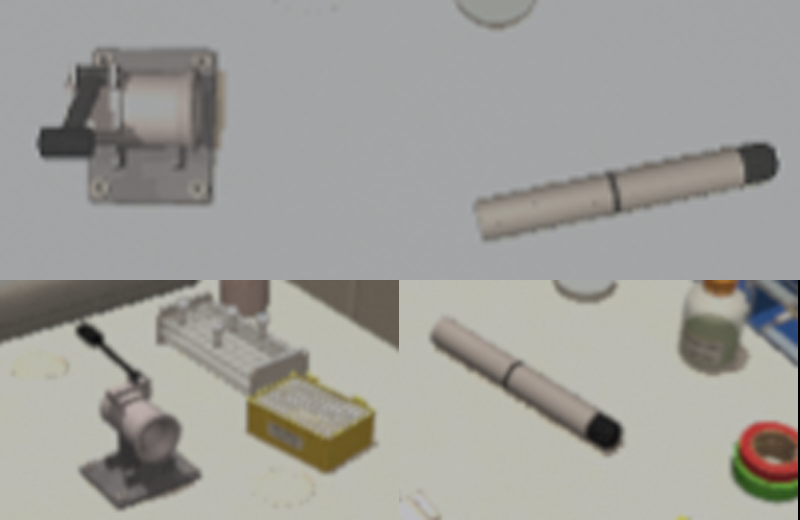

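The crop clearly shows the tube (open end (481,220), ring (614,192), plug end (777,161) in 4x crop pixels), the foot corners (93,48), (216,48), (214,203), (90,202), and the lever grip at (67,142). In the side crop the mouth rim is centred at about (161,437) and the grip at (90,335).

```bash
python3 - <<'E'
from h import *
t=get("top"); s=get("side")
T=lambda x,y:[(x+.5)/4-.5+145,(y+.5)/4-.5+140]
S=lambda x,y:[(x+.5)/3-.5+180,(y-280+.5)/3-.5+120]
S2=lambda x,y:[(x-399+.5)/3-.5+235,(y-280+.5)/3-.5+210]
p=plane(t,[T(481,220),T(614,192),T(777,161)],.014);print("tube top",p.round(4).tolist(),np.linalg.norm(p[0]-p[2]))
print("ang",np.arctan2(-(p[0]-p[2])[0],(p[0]-p[2])[1]))
q=plane(s,[S2(440,331),S2(513,374),S2(609,435)],.014);print("tube side",q.round(4).tolist())
f=plane(t,[T(93,48),T(216,48),T(214,203),T(90,202)],.010);print("foot",f.round(4).tolist(),f.mean(0))
print("foot yaw from long edges", [np.arctan2(-d[0],d[1]) for d in (f[0]-f[1],f[3]-f[2])],[np.arctan2(d[1],d[0]) for d in (f[1]-f[2],f[0]-f[3])])
print("foot side", plane(s,[S(82,466),S(122,508),S(200,474)],.0).round(4).tolist())
print("tip",tri(t,T(67,142),s,S(90,335)))
print("mouth",tri(t,T(221,108),s,S(161,437)), plane(s,S(161,437),.07))
E
```

```text
tube top [[0.507, -0.049, 0.014], [0.5276, -0.1361, 0.014], [0.5508, -0.2439, 0.014]] 0.1998112854378631
ang 0.2210282315415608
tube side [[0.5039, -0.0503, 0.014], [0.5259, -0.1333, 0.014], [0.549, -0.2361, 0.014]]
foot [[0.6175, 0.2132, 0.01], [0.6191, 0.1304, 0.01], [0.5147, 0.1275, 0.01], [0.5135, 0.21, 0.01]] [0.56619705 0.17023784 0.01      ]
foot yaw from long edges [np.float64(0.019524850573282914), np.float64(0.014714593804519852)] [np.float64(0.02768881259343193), np.float64(0.030417334785452804)]
foot side [[0.5219, 0.2219, 0.0], [0.5199, 0.1321, 0.0], [0.62, 0.1386, 0.0]]
tip [0.52725602 0.18939651 0.17259371]
mouth [0.56324364 0.11650345 0.08072495] [[0.56889563 0.13144367 0.07      ]]
```

arm_command(
  rows="-56.2 -58.5 7.3 0 0 1.1 1; -56.2 -58.5 7.3 0 0 1.1 1; -56.2 -58.5 7.3 0 0 1.1 1; -56.2 -58.5 7.3 0 0 1.1 1; -56.2 -58.5 7.3 0 0 1.1 1",
  grip_force=60,
)

```text
clock: 0.92
eef_pos: [0.291, 0.2597, 0.1654]
eef_rot: [0.0, 0.563, 0.827, 0.001]
force: [2.0, 0.5, 0.4]
grip_width: 0.0853
grip_force: 0.0
```

```bash
cat >> h.py <<'E'
from scipy.spatial.transform import Rotation as Ro
def delta(pos,yaw):
    "tool-frame move (cm, rad) to TCP pos, tool pointing down, tool y at world angle yaw"
    s=env.state(); w,x,y,z=s["eef_rot"]; R=Ro.from_quat([x,y,z,w])
    c,n=np.cos(yaw),np.sin(yaw); G=Ro.from_matrix(np.array([[-n,c,0],[c,n,0],[0,0,-1]]).T)
    G=Ro.from_matrix(np.c_[[-n,c,0],[c,n,0],[0,0,-1]])
    print("t",round(s["clock"],2),"pos",s["eef_pos"].round(4),"q",s["q"].round(2),"F",s["force"].round(1),"w",round(s["grip_width"],4))
    print("move",(R.inv().apply(np.array(pos)-s["eef_pos"])*100).round(2),(R.inv()*G).as_rotvec().round(4))
E
python3 -c "
from h import *
delta([.536,-.174,.12],.221)"
```

```text
t 0.93 pos [0.291  0.2597 0.1654] q [ 0.54  0.05 -0.61  0.9  -0.    1.73] F [2.  0.5 0.4] w 0.0853
move [-49.33   6.91   4.54] [ 0.0013 -0.0002  0.1539]
```

arm_command(
  rows="-49.3 6.9 4.5 0 0 0.154 1; -49.3 6.9 4.5 0 0 0.154 1; -49.3 6.9 4.5 0 0 0.154 1; -49.3 6.9 4.5 0 0 0.154 1; -49.3 6.9 4.5 0 0 0.154 1",
)

```text
clock: 1.55
eef_pos: [0.4457, -0.011, 0.1372]
eef_rot: [0.0, 0.623, 0.782, 0.0]
force: [1.7, 0.5, -0.1]
grip_width: 0.0853
grip_force: 0.0
```

```bash
python3 -c "
from h import *
delta([.536,-.174,.12],.221)"
```

```text
t 1.55 pos [ 0.4457 -0.011   0.1372] q [-0.19  0.19 -0.54  0.85  0.    1.15] F [ 1.7  0.5 -0.1] w 0.0853
move [-17.91   5.15   1.73] [0.0011 0.0001 0.0049]
```

arm_command(
  rows="-17.9 5.15 1.7 0 0 0.005 1; -17.9 5.15 1.7 0 0 0.005 1; -17.9 5.15 1.7 0 0 0.005 1; -17.9 5.15 1.7 0 0 0.005 1; -17.9 5.15 1.7 0 0 0.005 1",
)

```text
clock: 2.17
eef_pos: [0.5343, -0.1714, 0.1196]
eef_rot: [-0.001, 0.625, 0.781, -0.0]
force: [-0.7, -0.6, 0.3]
grip_width: 0.0853
grip_force: 0.0
```

```bash
python3 - <<'E'
from h import *
delta([.536,-.174,.002],.221)
t=get("top"); s=get("side")
cv2.imwrite("pics/c2.png",np.hstack([crop(t,250,140,100,75,4),crop(s,230,180,100,75,4)]))
E
```

```text
t 2.17 pos [ 0.5343 -0.1714  0.1196] q [-0.44  0.41 -0.27  0.89  0.    0.91] F [-0.7 -0.6  0.3] w 0.0853
move [-0.31  0.12 11.76] [-0.0012 -0.0013 -0.    ]
```

View pics/c2.png

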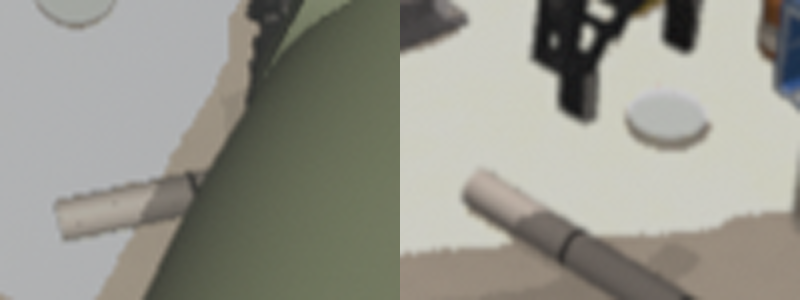

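The picture shows the tube undisturbed under the gripper (ring at (195,187) top crop, (568,245) side crop). Lowering now.

arm_command(
  rows="0 0 5 0 0 0 1; 0 0 8 0 0 0 1; 0 0 10 0 0 0 1; 0 0 11.6 0 0 0 1; 0 0 11.6 0 0 0 1",
)

```text
clock: 2.9
eef_pos: [0.5342, -0.1706, 0.0036]
eef_rot: [-0.001, 0.624, 0.781, -0.0]
force: [-0.3, -0.6, -0.3]
grip_width: 0.0851
grip_force: 0.0
```

```bash
python3 - <<'E'
from h import *
delta([.536,-.174,.003],.221)
t=get("top"); s=get("side")
cv2.imwrite("pics/c3.png",crop(s,220,180,120,100,6))
E
```

```text
t 2.9 pos [ 0.5342 -0.1706  0.0036] q [-0.44  0.54 -0.4   0.63 -0.    0.91] F [-0.3 -0.6 -0.3] w 0.0851
move [-0.37  0.1   0.05] [-0.0015 -0.0011  0.0016]
```

View pics/c3.png

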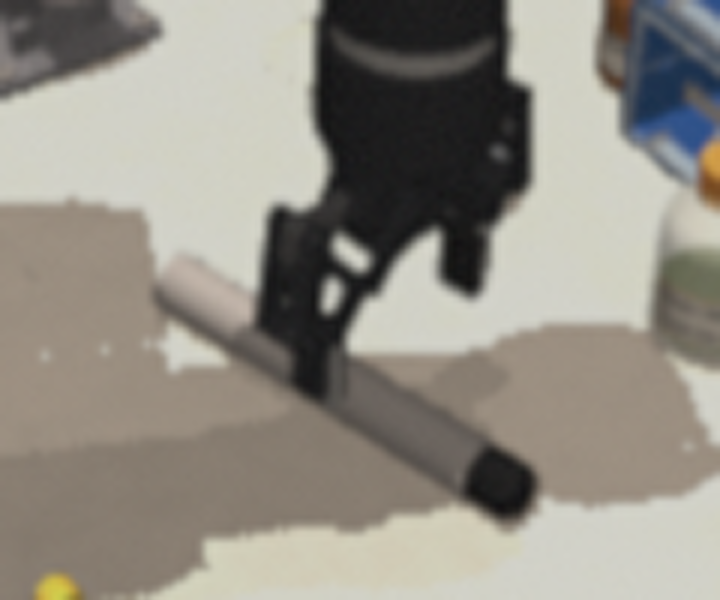

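The fingers straddle the tube (near finger tip (310,390), far finger (465,275) in the crop). Closing.

arm_command(
  rows="0 0 0 0 0 0 -0.2; 0 0 0 0 0 0 -1; 0 0 0 0 0 0 -1; 0 0 0 0 0 0 -1; 0 0 0 0 0 0 -1",
  grip_force=60,
)

```text
clock: 3.62
eef_pos: [0.5351, -0.1717, 0.0041]
eef_rot: [-0.0, 0.625, 0.781, -0.0]
force: [-0.5, 0.3, 0.5]
grip_width: -0.0002
grip_force: 0.0
```

```bash
python3 - <<'E'
from h import *
t=get("top"); s=get("side")
cv2.imwrite("pics/c4.png",np.hstack([crop(s,220,180,120,100,4),crop(t,240,140,75,100,4)]))
print(env.state()["grip_width"])
E
```

```text
-2.7810819938873256e-07
```

View pics/c4.png

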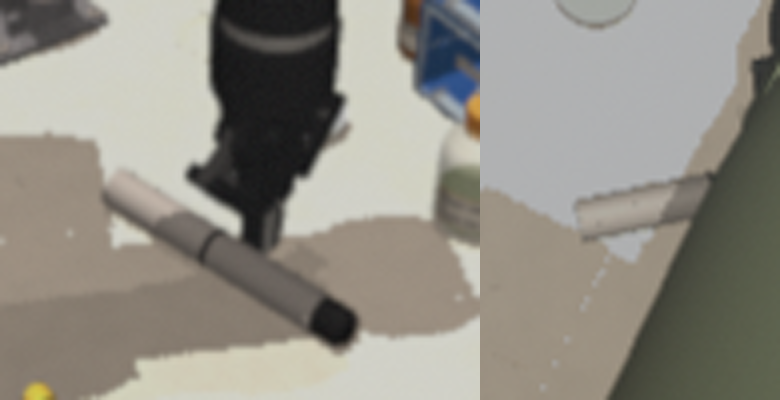

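The side view shows the tube still in its old place (ring at (207,247) in the crop), with the shut fingers standing behind it at about (262,240): the grasp missed on the far side. I'll check the projection of the TCP against this.

```bash
python3 - <<'E'
from h import *
t=get("top"); s=get("side"); st=env.state(); p=st["eef_pos"]
print(p, "side px of TCP & 20/40/100mm up",proj(s,[p+[0,0,h] for h in(0,.02,.04,.1)]).round(1).tolist())
c=lambda x,y:[(x+.5)/4-.5+220,(y+.5)/4-.5+180]
print("side tube open/ring/plug:",plane(s,[c(118,190),c(207,247),c(335,325)],.014).round(4).tolist())
T=lambda x,y:[(x-480+.5)/4-.5+240,(y+.5)/4-.5+140]
print("top open/ring",plane(t,[T(580,220),T(714,190)],.014).round(4).tolist())
print("finger seen", c(262,240), plane(s,c(262,240),.02))
E
```

```text
[ 0.53502    -0.17169241  0.00407296] side px of TCP & 20/40/100mm up [[284.1, 251.0], [284.5, 245.4], [284.9, 239.6], [286.1, 221.6]]
side tube open/ring/plug: [[0.5046, -0.0531, 0.014], [0.5222, -0.1326, 0.014], [0.5473, -0.2331, 0.014]]
top open/ring [[0.507, -0.0483, 0.014], [0.5289, -0.1361, 0.014]]
finger seen [285.125, 239.625] [[ 0.55219116 -0.15224721  0.02      ]]
```

```bash
python3 - <<'E'
from h import *
s=get("side")
p=np.array([.5342,-.1706,.0036]); u=np.array([np.cos(.221),np.sin(.221),0])
for z in (0.013,.03): print("open tips near/far expected",z,proj(s,[p-u*.0425+[0,0,z],p+u*.0425+[0,0,z]]).round(1).tolist())
print("seen near",[310/6+220,395/6+180],"far",[465/6+220,293/6+180])
p=env.state()["eef_pos"]
for dz in(0,.015,.03): print("shut tip",dz,proj(s,p+[0,0,dz]).round(1).tolist())
for dx in(.01,.02,.03): print("shut tip +x",dx,proj(s,p+u*dx).round(1).tolist())
cv2.imwrite("pics/c5.png",crop(s,255,215,65,50,12))
E
```

```text
open tips near/far expected 0.013 [[273.0, 256.0], [294.2, 239.1]]
open tips near/far expected 0.03 [[273.2, 251.2], [294.7, 234.3]]
seen near [271.6666666666667, 245.83333333333331] far [297.5, 228.83333333333334]
shut tip 0 [[284.2, 251.0]]
shut tip 0.015 [[284.5, 246.8]]
shut tip 0.03 [[284.8, 242.5]]
shut tip +x 0.01 [[286.7, 249.0]]
shut tip +x 0.02 [[289.1, 247.0]]
shut tip +x 0.03 [[291.5, 245.1]]
```

View pics/c5.png

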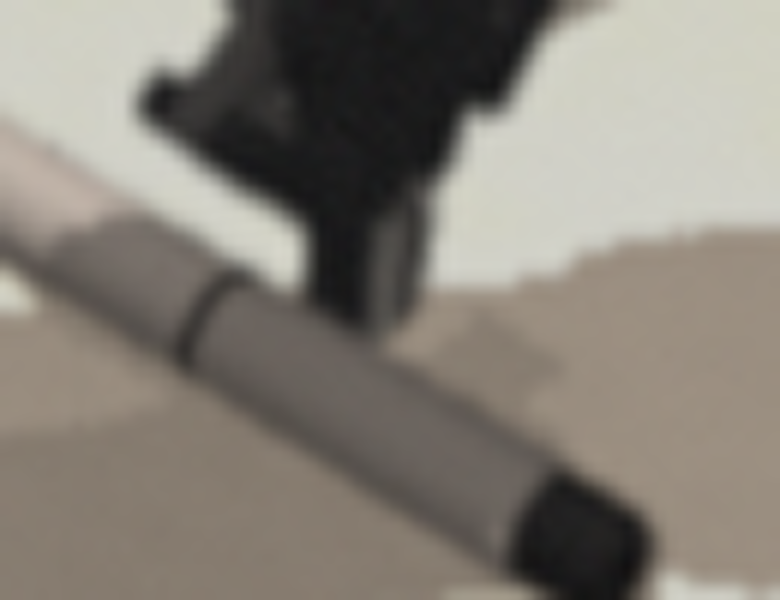

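The close crop shows the shut fingertip at about (390,330), clear above and behind the tube, which has not moved. The tip seems to sit about 30 mm higher than the reported TCP. I'll test this with the shut fingers over free bench beside the tube.

arm_command(
  rows="0 0 -5 0 0 0 -1; 0 -6 -5 0 0 0 -1; 0 -6 -5 0 0 0 -1; 0 -6 0 0 0 0 -1; 0 -6 0 0 0 0 -1",
)

```text
clock: 4.5
eef_pos: [0.4739, -0.1833, 0.0017]
eef_rot: [-0.003, 0.625, 0.781, -0.0]
force: [-1.2, 0.2, 0.5]
grip_width: 0.0001
grip_force: 0.0
```

```bash
python3 - <<'E'
from h import *
s=get("side"); st=env.state(); p=st["eef_pos"]; print(p,st["force"].round(1),proj(s,p).round(1))
cv2.imwrite("pics/c6.png",crop(s,240,200,80,60,8))
E
```

```text
[ 0.47530005 -0.18402449  0.00325733] [ 1.  -0.6 -0.4] [[268.1 263.6]]
```

View pics/c6.png

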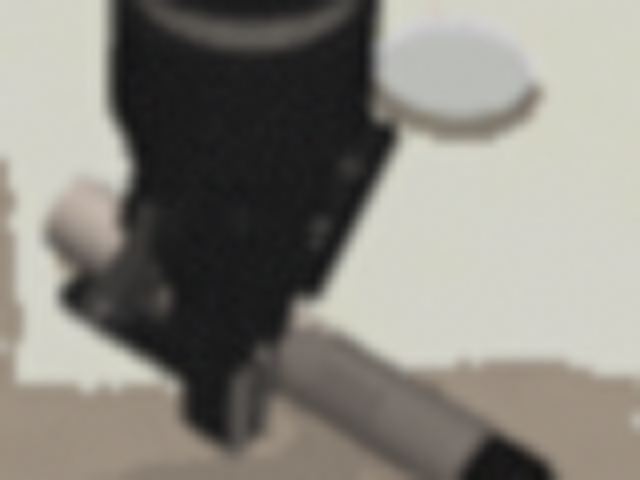

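The shut fingertip appears at crop (230,450), i.e. px (268.7,256), versus (268,263.6) expected: about 7.6 px too high again. Lowering gently with force watched.

arm_command(
  rows="0 0 0.4 0 0 0 -1; 0 0 0.8 0 0 0 -1",
)

```text
clock: 4.8
eef_pos: [0.4778, -0.1854, -0.0029]
eef_rot: [0.001, 0.624, 0.781, 0.0]
force: [-0.6, -0.1, 1.8]
grip_width: 0.0004
grip_force: 0.0
```

arm_command(
  rows="0 0 0.3 0 0 0 -1; 0 0 0.3 0 0 0 -1",
)

```text
clock: 5.05
eef_pos: [0.4766, -0.1849, -0.0068]
eef_rot: [0.0, 0.625, 0.781, 0.0]
force: [-0.7, -0.6, 0.5]
grip_width: 0.0002
grip_force: 0.0
```

No contact at z = -7 mm, so the reported height is indeed offset. Going on.

arm_command(
  rows="0 0 0.4 0 0 0 -1; 0 0 0.8 0 0 0 -1; 0 0 0.8 0 0 0 -1",
)

```text
clock: 5.42
eef_pos: [0.4761, -0.1847, -0.0153]
eef_rot: [-0.0, 0.625, 0.781, -0.0]
force: [0.2, -0.2, -0.2]
grip_width: -0.0005
grip_force: 0.0
```

arm_command(
  rows="0 0 0.3 0 0 0 -1; 0 0 0.6 0 0 0 -1; 0 0 0.6 0 0 0 -1",
)

```text
clock: 5.8
eef_pos: [0.4763, -0.1848, -0.0211]
eef_rot: [-0.0, 0.625, 0.781, -0.0]
force: [0.6, -0.1, -0.6]
grip_width: -0.0
grip_force: 0.0
```

arm_command(
  rows="0 0 0.3 0 0 0 -1; 0 0 0.3 0 0 0 -1",
)

```text
clock: 6.05
eef_pos: [0.4764, -0.1848, -0.0241]
eef_rot: [-0.0, 0.625, 0.781, -0.0]
force: [-0.2, -0.4, -0.1]
grip_width: 0.0003
grip_force: 0.0
```

arm_command(
  rows="0 0 0.3 0 0 0 -1; 0 0 0.3 0 0 0 -1",
)

```text
clock: 6.3
eef_pos: [0.4764, -0.1848, -0.0271]
eef_rot: [-0.0, 0.625, 0.781, -0.0]
force: [-0.5, -0.3, 0.4]
grip_width: 0.0001
grip_force: 0.0
```

arm_command(
  rows="0 0 0.2 0 0 0 -1; 0 0 0.2 0 0 0 -1",
)

```text
clock: 6.55
eef_pos: [0.4765, -0.1848, -0.029]
eef_rot: [-0.0, 0.625, 0.781, -0.0]
force: [0.5, -0.7, -0.3]
grip_width: -0.0001
grip_force: 0.0
```

```bash
python3 - <<'E'
from h import *
s=get("side"); st=env.state(); p=st["eef_pos"]; print(p,st["force"].round(1),proj(s,p).round(1),proj(s,p+[0,0,.028]).round(1))
c=crop(s,250,235,40,40,1); g=cv2.cvtColor(c,cv2.COLOR_BGR2GRAY); m=g<60
print([(r+235,np.flatnonzero(m[r]).min()+250,np.flatnonzero(m[r]).max()+250) for r in range(40) if m[r].any()][-14:])
E
```

```text
[ 0.47652438 -0.18488566 -0.02890425] [-0.3 -0.   0.2] [[268.4 272.5]] [[268.7 264.8]]
[(250, np.int64(254), np.int64(275)), (251, np.int64(255), np.int64(274)), (252, np.int64(256), np.int64(273)), (253, np.int64(258), np.int64(272)), (254, np.int64(259), np.int64(272)), (255, np.int64(261), np.int64(272)), (256, np.int64(263), np.int64(269)), (257, np.int64(264), np.int64(269)), (258, np.int64(264), np.int64(269)), (259, np.int64(264), np.int64(269)), (260, np.int64(264), np.int64(269)), (261, np.int64(265), np.int64(269)), (262, np.int64(266), np.int64(269)), (263, np.int64(267), np.int64(268))]
```

The tip's lowest pixel is at row 264, about 2 mm above the bench while z reads -29 mm, so true tip height ≈ reported z + 31 mm. Two more small steps to confirm by contact.

arm_command(
  rows="0 0 0.15 0 0 0 -1; 0 0 0.15 0 0 0 -1",
)

```text
clock: 6.85
eef_pos: [0.4765, -0.1849, -0.0305]
eef_rot: [-0.0, 0.625, 0.781, -0.0]
force: [-0.0, 0.3, 0.1]
grip_width: -0.0
grip_force: 0.0
```

arm_command(
  rows="0 0 0.15 0 0 0 -1; 0 0 0.15 0 0 0 -1",
)

```text
clock: 7.1
eef_pos: [0.4765, -0.1849, -0.032]
eef_rot: [-0.0, 0.625, 0.781, -0.0]
force: [-0.1, 0.2, 0.3]
grip_width: -0.0002
grip_force: 0.0
```

arm_command(
  rows="0 0 0.15 0 0 0 -1; 0 0 0.15 0 0 0 -1",
)

```text
clock: 7.35
eef_pos: [0.4765, -0.1849, -0.0335]
eef_rot: [-0.0, 0.625, 0.781, -0.0]
force: [-0.4, 0.5, 0.5]
grip_width: 0.0002
grip_force: 0.0
```

arm_command(
  rows="0 0 0.1 0 0 0 -1; 0 0 0.1 0 0 0 -1",
)

```text
clock: 7.6
eef_pos: [0.4765, -0.1849, -0.0344]
eef_rot: [-0.0, 0.625, 0.781, 0.0]
force: [0.4, 0.6, 0.0]
grip_width: 0.0001
grip_force: 0.0
```

Still no contact at -34 mm; the seen lowest pixel is the near corner of the tip, so the offset is about 35-38 mm. I'll grasp at reported z ≈ -33 mm: lift, open, go back over the tube.

arm_command(
  rows="0 0 -6 0 0 0 -1; 0 0 -9 0 0 0 1; 0 5.9 -9 0 0 0 1; 0 5.9 -9 0 0 0 1; 0 5.9 -9 0 0 0 1",
)

```text
clock: 8.22
eef_pos: [0.5332, -0.1715, 0.0551]
eef_rot: [-0.001, 0.624, 0.781, -0.0]
force: [-0.7, 0.4, 0.4]
grip_width: 0.0721
grip_force: 0.0
```

arm_command(
  rows="0 0 5 0 0 0 1; 0 0 8 0 0 0 1; 0 0 9.1 0 0 0 1; 0 0 9.1 0 0 0 1",
)

```text
clock: 8.72
eef_pos: [0.533, -0.1718, -0.0357]
eef_rot: [-0.001, 0.625, 0.781, -0.0]
force: [0.1, -0.0, -0.5]
grip_width: 0.0856
grip_force: 0.0
```

```bash
python3 - <<'E'
from h import *
delta([.534,-.170,-.033],.221)
s=get("side"); cv2.imwrite("pics/c7.png",crop(s,220,180,120,100,6))
E
```

```text
t 8.72 pos [ 0.533  -0.1718 -0.0357] q [-0.44  0.6  -0.43  0.55 -0.    0.91] F [ 0.1 -0.  -0.5] w 0.0856
move [ 0.16  0.14 -0.27] [-0.0015 -0.0011 -0.    ]
```

View pics/c7.png

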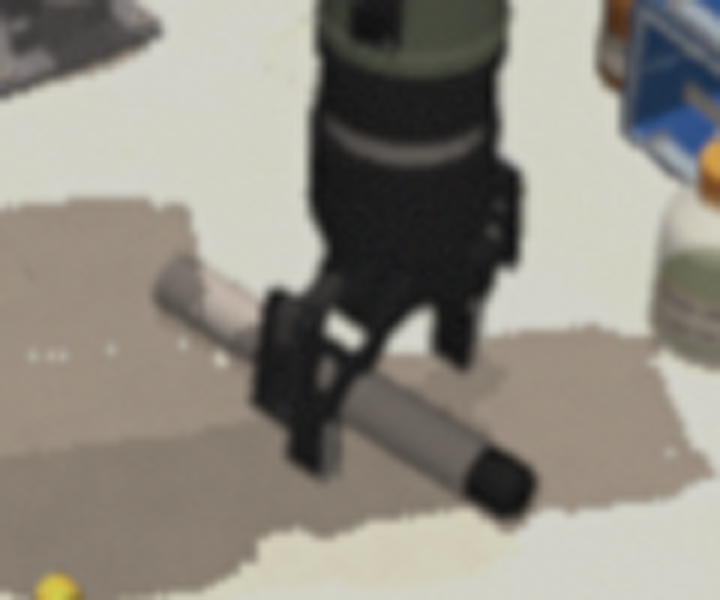

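Now the near finger (315,460) and far finger (455,355) clearly straddle the tube. Closing.

arm_command(
  rows="0 0 -0.2 0 0 0 0; 0 0 -0.2 0 0 0 -1; 0 0 -0.2 0 0 0 -1; 0 0 -0.2 0 0 0 -1; 0 0 -0.2 0 0 0 -1",
  grip_force=60,
)

```text
clock: 9.4
eef_pos: [0.5348, -0.1722, -0.0325]
eef_rot: [0.001, 0.625, 0.781, 0.0]
force: [-0.3, 0.9, 4.8]
grip_width: 0.0259
grip_force: 58.7
```

Width 25.9 mm and +4.8 N suggest the pads may bear above the axis; I'll reopen a little, lower by 5 mm and regrip.

arm_command(
  rows="0 0 0 0 0 0 0.2; 0 0 0.2 0 0 0 0.2; 0 0 0.5 0 0 0 0.2; 0 0 0.5 0 0 0 0.2",
)

```text
clock: 9.9
eef_pos: [0.5337, -0.1718, -0.0389]
eef_rot: [-0.0, 0.625, 0.781, -0.0]
force: [-0.4, 0.3, -0.0]
grip_width: 0.0509
grip_force: 0.0
```

arm_command(
  rows="0 0 0 0 0 0 -0.3; 0 0 0 0 0 0 -1; 0 0 0 0 0 0 -1; 0 0 0 0 0 0 -1",
)

```text
clock: 10.4
eef_pos: [0.5345, -0.1721, -0.038]
eef_rot: [0.0, 0.625, 0.781, 0.0]
force: [0.1, 0.9, 4.1]
grip_width: 0.0265
grip_force: 60.4
```

arm_command(
  rows="0 0 -1 0 0 0 -1; 0 0 -2 0 0 0 -1; 0 0 -2 0 0 0 -1",
)

```text
clock: 10.78
eef_pos: [0.5349, -0.1724, -0.0174]
eef_rot: [0.001, 0.625, 0.781, 0.0]
force: [-0.3, 0.3, -2.1]
grip_width: 0.026
grip_force: 59.1
```

```bash
python3 - <<'E'
from h import *
delta([.534,-.170,-.02],.221)
print(env.state()["ft_torque"].round(3))
s=get("side"); st=env.state()
S=[crop(s,240,210,80,60,7)]; cv2.imwrite("pics/c8.png",S[0])
E
```

```text
t 10.78 pos [ 0.5349 -0.1724 -0.0174] q [-0.44  0.57 -0.41  0.58 -0.    0.91] F [-0.3  0.3 -2.1] w 0.026
move [ 0.25 -0.04  0.26] [0.0014 0.0011 0.0005]
[-0.059 -0.072  0.043]
```

Lifted: -2.1 N weight, steady grip. The tube axis is at reported z + 52 mm, so axis height 70 mm needs reported z ≈ 18 mm. Next is the pre-insertion pose.

```bash
python3 - <<'E'
from h import *
delta([.5705,-.035,.019],.022)
E
```

```text
t 10.82 pos [ 0.5345 -0.1722 -0.0179] q [-0.44  0.57 -0.41  0.58 -0.    0.91] F [ 0.1 -0.1 -2.1] w 0.0259
move [12.59  6.53 -3.69] [0.0008 0.0006 0.1995]
```

arm_command(
  rows="0 0 -3.7 0 0 0 -1; 4 2 -3.7 0 0 0.07 -1; 8 4.2 -3.7 0 0 0.14 -1; 11 5.8 -3.7 0 0 0.2 -1; 12.6 6.5 -3.7 0 0 0.2 -1",
)

```text
clock: 11.45
eef_pos: [0.5698, -0.0332, 0.0183]
eef_rot: [-0.0, 0.699, 0.716, -0.0]
force: [0.1, 0.1, -2.0]
grip_width: 0.0264
grip_force: 59.5
```

arm_command(
  rows="0 0 0 0 0 0 -1; 0 0 0 0 0 0 -1",
)

```text
clock: 11.7
eef_pos: [0.5695, -0.0358, 0.0185]
eef_rot: [0.0, 0.7, 0.714, -0.0]
force: [-0.5, -0.1, -1.3]
grip_width: 0.0263
grip_force: 59.5
```

```bash
python3 - <<'E'
from h import *
delta([.5705,-.035,.019],.022)
t=get("top"); s=get("side")
a=crop(t,160,130,110,80,5); b=crop(s,200,130,110,70,5)[:, :]
b=b[:250]; a=a[:345]
v=np.vstack([a,b]); print(v.shape); cv2.imwrite("pics/c9.png",v)
h=np.array([-.022,1,0]); p=env.state()["eef_pos"]+[0,0,.052]
print("pred tip/ring top",proj(t,[p+h*.128,p+h*.038]).round(1).tolist(),"side",proj(s,[p+h*.128,p+h*.038,p-h*.072]).round(1).tolist())
m=np.array([.567,.130,.07]); print("pred mouth top",proj(t,m).round(1),"side",proj(s,m).round(1))
E
```

```text
t 11.7 pos [ 0.5695 -0.0358  0.0185] q [-0.19  0.54 -0.36  0.68 -0.    1.36] F [-0.5 -0.1 -1.3] w 0.0263
move [ 0.08  0.1  -0.05] [-0.0005  0.0006 -0.0011]
(595, 550, 3)
pred tip/ring top [[209.7, 167.1], [245.5, 167.1]] side [[239.7, 178.2], [257.3, 192.9], [281.6, 213.2]]
pred mouth top [[194.7 166.8]] side [[233.  172.4]]
```

View pics/c9.png

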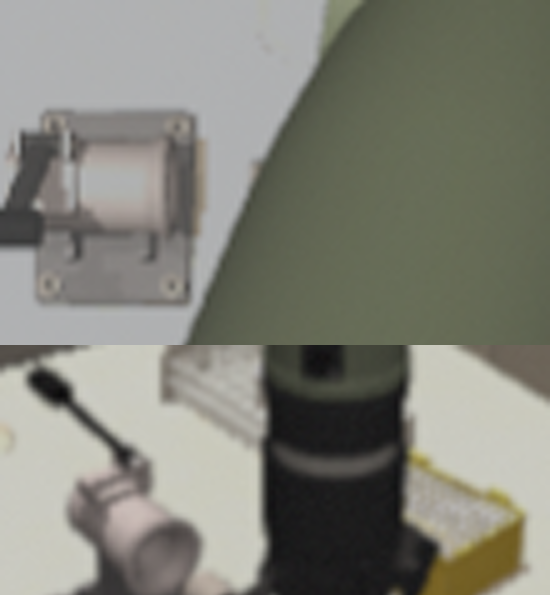

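The side crop shows the tube tip at about px (241,177) and the mouth at (233,173), both within 1–2 px of prediction, and the top crop's sleeve midline (row 167) matches the tube's. Start inserting along tool +x.

arm_command(
  rows="2 0.1 0 0 0 0 -1; 3.5 0.1 0 0 0 0 -1; 4.3 0.1 0 0 0 0 -1; 4.3 0.1 0 0 0 0 -1",
)

```text
clock: 12.3
eef_pos: [0.5698, 0.0092, 0.0186]
eef_rot: [0.0, 0.699, 0.715, -0.0]
force: [-0.7, -0.2, -3.1]
grip_width: 0.0261
grip_force: 59.5
```

arm_command(
  rows="0.4 0 0 0 0 0 -1; 0.8 0 0 0 0 0 -1; 0.8 0 0 0 0 0 -1",
)

```text
clock: 12.68
eef_pos: [0.5697, 0.0164, 0.0186]
eef_rot: [-0.0, 0.699, 0.715, -0.0]
force: [-0.5, 0.0, -1.1]
grip_width: 0.0263
grip_force: 59.5
```

arm_command(
  rows="0.7 0 0 0 0 0 -1; 1.4 0 0 0 0 0 -1; 2 0 0 0 0 0 -1; 2 0 0 0 0 0 -1",
)

```text
clock: 13.18
eef_pos: [0.5693, 0.0369, 0.0187]
eef_rot: [0.0, 0.699, 0.715, -0.0]
force: [0.5, -0.5, -1.7]
grip_width: 0.0263
grip_force: 59.5
```

arm_command(
  rows="0.8 0 0 0 0 0 -1; 1.6 0 0 0 0 0 -1; 2.4 0 0 0 0 0 -1; 3 0 0 0 0 0 -1; 3 0 0 0 0 0 -1",
)

```text
clock: 13.8
eef_pos: [0.5686, 0.0668, 0.0186]
eef_rot: [-0.0, 0.699, 0.715, -0.0]
force: [0.4, -0.1, -1.4]
grip_width: 0.0261
grip_force: 59.5
```

```bash
cat > prof.py <<'E'
from h import *
def prof(h=np.array([-.022,1,0]),m=np.array([.567,.130,.07])):
    for n in("side","top"):
        d=get(n); g=cv2.cvtColor(d["img"],cv2.COLOR_RGB2GRAY).astype(np.float32)
        ys=np.arange(-.06,.131,.0025)
        P=np.array([m+h*y for y in ys]); 
        for dz in (0,.010):
            q=proj(d,P+[0,0,dz]).astype(np.float32)
            v=cv2.remap(g,q[:,:1],q[:,1:],cv2.INTER_LINEAR).ravel().astype(int)
            print(n,dz,[(round(a*1000,1),int(b)) for a,b in zip(ys,v)])
E
python3 -c "
from prof import *
prof(); s=get('side'); print(proj(s,[[.567,.13,.07]]).round(1))
print('gray block side rows 160-190, cols 222-262'); print(cv2.cvtColor(s['img'],cv2.COLOR_RGB2GRAY)[160:192:2,222:262:2])"
```

```text
side 0 [(np.float64(-60.0), 89), (np.float64(-57.5), 84), (np.float64(-55.0), 80), (np.float64(-52.5), 78), (np.float64(-50.0), 75), (np.float64(-47.5), 68), (np.float64(-45.0), 58), (np.float64(-42.5), 46), (np.float64(-40.0), 36), (np.float64(-37.5), 29), (np.float64(-35.0), 26), (np.float64(-32.5), 25), (np.float64(-30.0), 25), (np.float64(-27.5), 25), (np.float64(-25.0), 26), (np.float64(-22.5), 26), (np.float64(-20.0), 26), (np.float64(-17.5), 26), (np.float64(-15.0), 27), (np.float64(-12.5), 26), (np.float64(-10.0), 25), (np.float64(-7.5), 31), (np.float64(-5.0), 39), (np.float64(-2.5), 44), (np.float64(0.0), 50), (np.float64(2.5), 48), (np.float64(5.0), 43), (np.float64(7.5), 39), (np.float64(10.0), 33), (np.float64(12.5), 26), (np.float64(15.0), 26), (np.float64(17.5), 25), (np.float64(20.0), 24), (np.float64(22.5), 24), (np.float64(25.0), 25), (np.float64(27.5), 24), (np.float64(30.0), 24), (np.float64(32.5), 26), (np.float64(35.0), 26), (np.float64(37.5), 27), (np.float64(40.0), 30), (np.float64(42.5), 35), (np.float64(45.0), 40), (np.float64(47.5), 48), (np.float64(50.0), 
[... 7317 characters left out ...]
 147 199
  197 198]
 [ 53  62  89  88  72  34  25  25  25  28  46 138 150  28  33  58 181 197
  197 196]
 [ 54  56  83  94 105  81  33  27  26  27  50  91 103  41  30  59 181 198
  198 197]
 [ 53  53  59  79  85  82  57  34  24  47  75  89  94  81  47  57 180 198
  198 197]
 [ 62  64  58  64  62  63  61  39  24  47  79  87  96  93  87  76 182 197
  198 197]
 [ 96  80  62  63  63  64  62  43  22  48  79  83  94  95  95  89 148 193
  197 198]
 [ 70  60  64  63  63  68  68  56  30  42  76  72  86  92  95  94  84 123
  191 197]
 [ 80  81  93  75  67  69  69  70  60  68  91 128  82  84  92  84  39  28
  100 176]
 [117 117 111 100  69  65  74  96 119 130 138 192 157  86  79  40  19  18
   19  76]]
```

The gripper hides the mouth in both views, so I'll finish the insertion by the numbers and check after releasing.

arm_command(
  rows="0.7 0 0 0 0 0 -1; 1.4 0 0 0 0 0 -1; 2.1 0 0 0 0 0 -1; 2.5 0 0 0 0 0 -1; 2.5 0 0 0 0 0 -1",
)

```text
clock: 14.58
eef_pos: [0.5681, 0.0917, 0.0186]
eef_rot: [0.0, 0.699, 0.715, -0.0]
force: [0.5, 0.5, -2.1]
grip_width: 0.026
grip_force: 59.5
```

```bash
python3 - <<'E'
from h import *
s=get("side"); p=env.state()["eef_pos"]; print(p,env.state()["force"].round(1))
h=np.array([-.022,1,0]); a=p+[0,0,.052]
print("pred plug end",proj(s,[a-h*.072,a-h*.06]).round(1).tolist())
s0=cv2.imread("pics/side0.png"); 
def plug(img,x0,y0,w,hh):
    m=(img[y0:y0+hh,x0:x0+w].max(2)<60).astype(np.uint8); n,l,st,c=cv2.connectedComponentsWithStats(m)
    return [(st[i].tolist(),(c[i]+[x0,y0]).round(1).tolist()) for i in range(1,n) if st[i,4]>12]
q=plug(s0,290,240,40,40); print("before",q)
print("now",plug(s["img"],225,165,45,45))
E
```

```text
[0.5681292  0.09140601 0.01863333] [ 0.3 -0.1 -1.3]
pred plug end [[254.1, 189.7], [251.7, 187.7]]
before [([7, 15, 12, 11, 88], [302.7, 260.4])]
now [([0, 0, 14, 20, 161], [232.2, 172.1]), ([18, 0, 11, 12, 64], [246.0, 169.0]), ([21, 18, 10, 10, 66], [250.8, 187.6])]
```

The plug is seen at (250.8,187.6) against (251.7,187.7) predicted, so the tube lies as planned. Release and lift away.

arm_command(
  rows="0 0 0 0 0 0 -0.1; 0 0 0 0 0 0 0.2; 0 0 0 0 0 0 0.4; 0 0 -5 0 0 0 0.4; 0 0 -11 0 0 0 0.4",
)

```text
clock: 15.25
eef_pos: [0.5669, 0.0911, 0.1287]
eef_rot: [-0.001, 0.7, 0.715, -0.001]
force: [1.5, 0.6, -0.4]
grip_width: 0.0599
grip_force: 0.0
```

arm_command(
  rows="0 0 -4 0 0 0 0.4; -6 -2 -4 0 0 0 -1; -12 -8 -4 0 0 0 -1; -14 -14 -4 0 0 0 -1; -14 -18 -4 0 0 0 -1",
)

```text
clock: 15.88
eef_pos: [0.3899, -0.054, 0.1687]
eef_rot: [0.001, 0.7, 0.714, -0.0]
force: [-0.1, -0.6, 0.3]
grip_width: 0.0002
grip_force: 0.0
```

```bash
python3 - <<'E'
from h import *
p=env.state()["eef_pos"]; print(p,env.state()["force"].round(1))
h=np.array([-.022,1,0]); m=np.array([.567,.130,.07]); side=np.array([1,.022,0])
s=get("side"); t=get("top")
for d,n in((s,"side"),(t,"top")):
    g=cv2.cvtColor(d["img"],cv2.COLOR_RGB2GRAY).astype(np.float32); ys=np.arange(-.12,.1,.0025)
    for nm,o in (("axis",[0,0,0]),("top",[0,0,.012]),("nearside",-side*.009+[0,0,.009])):
        q=proj(d,[m+h*y+o for y in ys]).astype(np.float32)
        v=cv2.remap(g,q[:,:1],q[:,1:],cv2.INTER_LINEAR).ravel().astype(int)
        print(n,nm," ".join(f"{a*1000:.0f}:{b}" for a,b in zip(ys,v)))
a=m
print("pred plug ctr side",proj(s,[m-h*.0975]).round(1).tolist())
q=s["img"][165:210,225:270]; mk=(q.max(2)<60).astype(np.uint8); n,l,st,c=cv2.connectedComponentsWithStats(mk)
print([(st[i].tolist(),(c[i]+[225,165]).round(1).tolist()) for i in range(1,n) if st[i,4]>6])
E
```

```text
[ 0.3898977  -0.05400015  0.16870236] [-0.1 -0.6  0.3]
side axis -120:104 -118:63 -115:30 -112:25 -110:24 -107:28 -105:29 -102:32 -100:32 -97:31 -95:29 -92:29 -90:37 -87:53 -85:81 -82:114 -80:142 -77:156 -75:164 -72:164 -70:164 -67:163 -65:164 -62:164 -60:164 -57:162 -55:160 -52:157 -50:153 -47:152 -45:154 -42:158 -40:161 -37:163 -35:163 -32:163 -30:163 -27:163 -25:162 -22:162 -20:162 -17:162 -15:161 -12:161 -10:161 -7:162 -5:162 -2:161 0:158 3:150 5:131 8:110 10:95 13:91 15:91 18:92 20:89 23:86 25:93 28:107 30:125 33:142 35:156 38:166 40:173 43:177 45:178 48:178 50:179 53:179 55:178 58:178 60:174 63:169 65:154 68:122 70:90 73:60 75:37 78:27 80:26 83:26 85:26 88:26 90:27 93:27 95:27 98:28
side top -120:161 -118:154 -115:153 -112:147 -110:144 -107:142 -105:137 -102:136 -100:135 -97:138 -95:144 -92:149 -90:152 -87:155 -85:155 -82:157 -80:158 -77:158 -75:157 -72:156 -70:152 -67:156 -65:157 -62:161 -60:161 -57:160 -55:158 -52:157 -50:159 -47:160 -45:159 -42:159 -40:157 -37:155 -35:154 -32:150 -30:149 -27:147 -25:148 -22:149 -20:150 -17:147 -15:144 -12:143 -10:130 -7:114 -5:100 -2:90 0:85
[... 2240 characters left out ...]
5:121 -112:88 -110:62 -107:58 -105:59 -102:60 -100:58 -97:59 -95:59 -92:59 -90:85 -87:126 -85:145 -82:148 -80:148 -77:147 -75:146 -72:146 -70:146 -67:146 -65:146 -62:145 -60:145 -57:145 -55:144 -52:143 -50:143 -47:144 -45:144 -42:143 -40:143 -37:142 -35:142 -32:142 -30:141 -27:140 -25:140 -22:141 -20:139 -17:139 -15:139 -12:139 -10:139 -7:137 -5:113 -2:77 0:91 3:93 5:130 8:152 10:151 13:154 15:159 18:162 20:161 23:161 25:161 28:161 30:161 33:161 35:160 38:160 40:160 43:160 45:154 48:120 50:146 53:143 55:123 58:116 60:115 63:115 65:126 68:134 70:97 73:70 75:68 78:69 80:69 83:83 85:114 88:148 90:163 93:166 95:167 98:167
pred plug ctr side [[251.4, 187.8]]
[([22, 21, 9, 9, 57], [250.9, 190.3])]
```

The tube is in the sleeve; the ring shows about 2–3 mm before my estimated mouth plane. Measuring the rim itself more finely in both views.

```bash
python3 - <<'E'
from h import *
h=np.array([-.022,1,0]); m=np.array([.567,.130,.07]); side=np.array([1,.022,0])
t=get("top"); s=get("side")
def line(d,o,ys):
    g=cv2.cvtColor(d["img"],cv2.COLOR_RGB2GRAY).astype(np.float32)
    q=proj(d,[m+h*y+o for y in ys]).astype(np.float32)
    return cv2.remap(g,q[:,:1],q[:,1:],cv2.INTER_CUBIC).ravel().astype(int)
ys=np.arange(-.012,.0161,.001)
print("y mm   "," ".join(f"{y*1000:4.0f}" for y in ys))
# top: rim crest (z=+28.5) ; tube crest (z=+12.5) ; rim left/right extremes at axis height
for nm,o in (("rimcrest",[0,0,.0285]),("tubecrest",[0,0,.0125]),("tube-x",-side*.007+[0,0,.0105]),("rim-x 26",-side*.026+[0,0,.010]),("rim+x 26",side*.026+[0,0,.010])):
    print("top",nm," ".join(f"{v:4d}" for v in line(t,np.array(o),ys)))
# side: vertical radial scan in mouth plane through rim: dark->bright edges (rim ring is 41..57 dia annulus)
r=np.arange(-.04,.0401,.002)
g=cv2.cvtColor(s["img"],cv2.COLOR_RGB2GRAY).astype(np.float32)
print("r mm",(r*1000).astype(int))
for nm,a in(("horiz",side),("vert",np.array([0,0,1.]))):
    q=proj(s,[m+a*x for x in r]).astype(np.float32); print("side",nm,cv2.remap(g,q[:,:1],q[:,1:],cv2.INTER_LINEAR).ravel().astype(int))
E
```

```text
y mm     -12  -11  -10   -9   -8   -7   -6   -5   -4   -3   -2   -1    0    1    2    3    4    5    6    7    8    9   10   11   12   13   14   15   16
top rimcrest  148  150  148  138  126  106   89   78   82   93   98   94   98  111  127  144  153  159  161  159  160  160  162  163  165  166  165  165  165
top tubecrest  154  154  154  157  157  149  139  120   95   76   72   84   94   93   92  104  120  138  149  157  162  160  159  159  160  162  163  164  165
top tube-x  148  148  147  149  149  142  134  119   96   76   70   81   92   92   90  100  115  133  146  154  159  157  155  156  157  159  160  162  163
top rim-x 26  115  107   96   88   85   88   95  101  105  105  100   93   89   89   93  100  107  108  105   98   91   87   87   93  101  106  108  110  112
top rim+x 26  143  124  110  104  114  127  133  133  129  121  114  112  116  119  121  122  120  117  116  117  119  120  121  122  123  123  123  122  122
r mm [-40 -38 -36 -33 -31 -29 -27 -25 -23 -21 -19 -17 -15 -13 -11  -9  -7  -5
  -3  -1   0   2   4   6   8  10  12  14  16  18  20  22  24  26  28  30
  32  34  36  38  40]
side horiz [ 52  52  51  56  65  78  88  89  86  80  74  68  62  62  74  91 117 135
 147 152 157 160 163 160 154 142 128 112 100  93  99 109 135 158 176 189
 194 196 196 196 196]
side vert [ 62  62  63  63  63  67  71  79  86  95 104 112 121 129 136 142 147 151
 155 159 157 151 134 117  98  90  87  84  81  77  77  85  98 116 133 150
 157 164 172 180 188]
```

Top view: rim crest edge at +2.0 mm, ring centre at about -2.5 mm, so the ring is about 4 mm short (foot-based estimate says 2.5). I'll regrip and push in 3.5 mm.

```bash
python3 -c "
from h import *
delta([.568,.0914,.169],.022)"
```

```text
t 16.07 pos [ 0.3908 -0.0529  0.1691] q [-0.32  0.06 -0.6   0.91  0.    1.23] F [1.1 0.2 0.5] w 0.0002
move [14.08 18.    0.03] [ 0.0015  0.0004 -0.002 ]
```

arm_command(
  rows="2 5 0 0 0 0 0.4; 6 10 0 0 0 0 0.4; 10 15 0 0 0 0 0.4; 14 18 0 0 0 0 0.4; 14 18 0 0 0 0 0.4",
)

```text
clock: 16.7
eef_pos: [0.5715, 0.0947, 0.1679]
eef_rot: [0.0, 0.698, 0.717, 0.001]
force: [-0.4, -0.7, 0.1]
grip_width: 0.0596
grip_force: 0.0
```

```bash
python3 -c "
from h import *
delta([.568,.0914,.0186],.022)"
```

```text
t 16.7 pos [0.5715 0.0947 0.1679] q [ 0.04  0.4  -0.16  1.02  0.    1.58] F [-0.4 -0.7  0.1] w 0.0596
move [-0.33 -0.39 14.93] [ 0.0019 -0.0006  0.0048]
```

arm_command(
  rows="0 0 5 0 0 0 0.4; 0 0 10 0 0 0 0.4; 0 0 14 0 0 0 0.4; 0 0 15 0 0 0 0.4; 0 0 15 0 0 0 0.4",
)

```text
clock: 17.32
eef_pos: [0.5685, 0.0911, 0.0188]
eef_rot: [-0.0, 0.7, 0.715, -0.0]
force: [0.1, -0.0, -0.0]
grip_width: 0.0598
grip_force: 0.0
```

arm_command(
  rows="0 0 0 0 0 0 -0.1; 0 0 0 0 0 0 -1; 0 0 0 0 0 0 -1; 0 0 0 0 0 0 -1",
  grip_force=50,
)

```text
clock: 17.82
eef_pos: [0.5693, 0.0912, 0.0201]
eef_rot: [0.001, 0.699, 0.715, 0.001]
force: [-0.8, -0.5, 5.8]
grip_width: 0.0263
grip_force: 49.8
```

arm_command(
  rows="0.2 0 0 0 0 0 -1; 0.35 0 0 0 0 0 -1; 0.35 0 0 0 0 0 -1",
)

```text
clock: 18.2
eef_pos: [0.5691, 0.0917, 0.0201]
eef_rot: [0.003, 0.7, 0.714, -0.001]
force: [-0.8, -7.8, 7.6]
grip_width: 0.0261
grip_force: 50.0
```

arm_command(
  rows="0 0 0 0 0 0 -0.1; 0 0 0 0 0 0 0.2; 0 0 0 0 0 0 0.4; 0 0 -5 0 0 0 0.4; 0 0 -11 0 0 0 0.4",
)

```text
clock: 18.82
eef_pos: [0.5666, 0.0949, 0.1284]
eef_rot: [-0.001, 0.699, 0.715, -0.001]
force: [1.0, 0.2, 0.4]
grip_width: 0.0599
grip_force: 0.0
```

arm_command(
  rows="0 0 -4 0 0 0 0.4; -6 -2 -6 0 0 0 -1; -10 -8 -8 0 0 0 -1; -10 -14 -8 0 0 0 -1; -10 -18 -8 0 0 0 -1",
)

```text
clock: 19.45
eef_pos: [0.3883, -0.0095, 0.2087]
eef_rot: [0.0, 0.7, 0.714, 0.0]
force: [-0.4, 0.6, -0.0]
grip_width: -0.0001
grip_force: 0.0
```

```bash
cat > meas.py <<'E'
from h import *
h=np.array([-.022,1,0]); m=np.array([.567,.130,.07]); side=np.array([1,.022,0])
t=get("top"); s=get("side")
def line(d,o,ys):
    g=cv2.cvtColor(d["img"],cv2.COLOR_RGB2GRAY).astype(np.float32)
    q=proj(d,[m+h*y+o for y in ys]).astype(np.float32)
    return cv2.remap(g,q[:,:1],q[:,1:],cv2.INTER_CUBIC).ravel().astype(int)
ys=np.arange(-.010,.0101,.001)
print("y mm   "," ".join(f"{y*1000:4.0f}" for y in ys))
for nm,o in (("rimcrest",[0,0,.0285]),("tubecrest",[0,0,.0125]),("tube-x",-side*.007+[0,0,.0105])):
    print("top",nm," ".join(f"{v:4d}" for v in line(t,np.array(o),ys)))
ys=np.arange(-.120,-.080,.002)
print("y mm   "," ".join(f"{y*1000:4.0f}" for y in ys)); print("top plug"," ".join(f"{v:4d}" for v in line(t,np.array([0,0,0.]),ys)))
# tube direction from the top view: centre of dark plug and of tube width near the rim
g=cv2.cvtColor(t["img"],cv2.COLOR_RGB2GRAY).astype(np.float32); xs=np.arange(-.03,.0301,.002)
for y in(-.100,-.07,-.02):
    q=proj(t,[m+h*y+side*x for x in xs]).astype(np.float32); print("across",y,cv2.remap(g,q[:,:1],q[:,1:],cv2.INTER_LINEAR).ravel().astype(int))
T=t["img"][140:200,150:200].max(2)<55; n,l,st,c=cv2.connectedComponentsWithStats(T.astype(np.uint8))
print("dark top",[(st[i].tolist(),(c[i]+[150,140]).round(1).tolist()) for i in range(1,n) if st[i,4]>15])
S=s["img"][110:165,190:235].max(2)<55; n,l,st,c=cv2.connectedComponentsWithStats(S.astype(np.uint8))
print("dark side",[(st[i].tolist(),(c[i]+[190,110]).round(1).tolist()) for i in range(1,n) if st[i,4]>15])
st=env.state(); print(st["clock"],st["eef_pos"].round(4))
E
python3 meas.py
```

```text
y mm     -10   -9   -8   -7   -6   -5   -4   -3   -2   -1   -0    1    2    3    4    5    6    7    8    9   10
top rimcrest  148  143  134  113   89   71   69   78   85   87   97  112  127  145  154  160  161  158  159  160  161
top tubecrest  154  156  156  150  144  128  104   83   74   80   86   86   90  104  120  138  150  158  163  161  160
top tube-x  147  149  149  144  139  126  104   84   72   75   81   82   85   99  114  132  145  153  158  156  154
y mm    -120 -118 -116 -114 -112 -110 -108 -106 -104 -102 -100  -98  -96  -94  -92  -90  -88  -86  -84  -82
top plug  163  148  135  137  127   77   49   55   56   57   57   57   58   60   57   63   91  132  153  154
across -0.1 [166 165 165 165 165 165 160 136  74  55  56  57  57  58  58  58  57  57
  57  65  88 136 159 167 167 166 166 167 167 167 167]
across -0.07 [166 166 166 165 165 165 162 144 121 123 135 143 152 155 156 153 149 145
 138 129 125 143 160 167 167 166 166 167 167 167 167]
across -0.02 [165 165 165 165 165 165 161 141 115 115 127 137 145 151 155 156 153 149
 143 135 127 132 150 162 167 167 167 167 167 167 167]
dark top []
dark side [([0, 0, 27, 51, 775], [199.7, 128.5])]
19.55 [ 0.3848 -0.0084  0.2082]
```

It only moved 0.6 mm: the grip was pressing down (7.6 N) and the tube jammed. I'll regrip, raise 1.5 mm to null that force, then push.

```bash
python3 -c "
from h import *
delta([.568,.0914,.169],.022)"
```

```text
t 19.55 pos [ 0.3848 -0.0084  0.2082] q [-0.21  0.01 -0.54  1.02 -0.    1.34] F [-0.3 -0.8  0.2] w -0.0
move [ 9.6  18.53  3.86] [-0.0036 -0.0009 -0.0015]
```

arm_command(
  rows="2 5 2 0 0 0 0.4; 5 10 4 0 0 0 0.4; 8 15 4 0 0 0 0.4; 9.65 18 4 0 0 0 0.4; 9.65 18 4 0 0 0 0.4",
)

```text
clock: 20.18
eef_pos: [0.5704, 0.0929, 0.1676]
eef_rot: [0.0, 0.699, 0.716, 0.0]
force: [-1.7, -1.0, -0.1]
grip_width: 0.0597
grip_force: 0.0
```

arm_command(
  rows="0 0 5 0 0 0 0.4; 0 0 10 0 0 0 0.4; 0 0 14 0 0 0 0.4; 0 0 14.9 0 0 0 0.4; 0 0 14.9 0 0 0 0.4",
)

```text
clock: 20.8
eef_pos: [0.5681, 0.0911, 0.02]
eef_rot: [-0.0, 0.7, 0.715, -0.0]
force: [0.4, -0.3, 0.3]
grip_width: 0.0596
grip_force: 0.0
```

arm_command(
  rows="0 0 0 0 0 0 -0.1; 0 0 0 0 0 0 -1; 0 0 0 0 0 0 -1; 0 0 -0.1 0 0 0 -1; 0 0 -0.1 0 0 0 -1",
)

```text
clock: 21.42
eef_pos: [0.5691, 0.0912, 0.0213]
eef_rot: [0.001, 0.699, 0.715, 0.001]
force: [0.7, 0.9, 4.1]
grip_width: 0.0263
grip_force: 49.6
```

arm_command(
  rows="0 0 -0.1 0 0 0 -1; 0 0 -0.1 0 0 0 -1",
)

```text
clock: 21.68
eef_pos: [0.5683, 0.0912, 0.0215]
eef_rot: [0.0, 0.7, 0.715, 0.0]
force: [1.8, 0.3, 0.1]
grip_width: 0.0261
grip_force: 49.3
```

arm_command(
  rows="0.2 0 0 0 0 0 -1; 0.4 0 0 0 0 0 -1; 0.4 0 0 0 0 0 -1",
)

```text
clock: 22.05
eef_pos: [0.5682, 0.095, 0.0217]
eef_rot: [0.0, 0.7, 0.715, -0.0]
force: [2.1, -4.0, 0.6]
grip_width: 0.0261
grip_force: 49.4
```

Moved 3.8 mm. Release, retreat and measure.

arm_command(
  rows="0 0 0 0 0 0 -0.1; 0 0 0 0 0 0 0.2; 0 0 0 0 0 0 0.4; 0 0 -5 0 0 0 0.4; 0 0 -11 0 0 0 0.4",
)

```text
clock: 22.68
eef_pos: [0.5665, 0.0954, 0.1315]
eef_rot: [-0.001, 0.699, 0.715, -0.001]
force: [1.6, -0.7, -0.2]
grip_width: 0.0598
grip_force: 0.0
```

arm_command(
  rows="0 0 -4 0 0 0 0.4; -6 -2 -6 0 0 0 -1; -10 -8 -8 0 0 0 -1; -14 -14 -8 0 0 0 -1; -14 -18 -8 0 0 0 -1",
)

```text
clock: 23.3
eef_pos: [0.3901, -0.0499, 0.2119]
eef_rot: [0.001, 0.7, 0.714, 0.0]
force: [0.0, -1.1, 0.6]
grip_width: -0.0006
grip_force: 0.0
```

```bash
python3 meas.py; python3 - <<'E'
from h import *
# lever grip blob in both views
for n,(x,y,w,hh),th in(("top",(150,150,30,45),75),("side",(190,120,40,40),70)):
    d=get(n); g=cv2.cvtColor(d["img"],cv2.COLOR_RGB2GRAY)[y:y+hh,x:x+w]
    m=cv2.morphologyEx((g<th).astype(np.uint8),cv2.MORPH_OPEN,np.ones((3,3),np.uint8))
    k,l,st,c=cv2.connectedComponentsWithStats(m); print(n,[(st[i].tolist(),(c[i]+[x,y]).round(1).tolist()) for i in range(1,k)])
E
```

```text
y mm     -10   -9   -8   -7   -6   -5   -4   -3   -2   -1   -0    1    2    3    4    5    6    7    8    9   10
top rimcrest  148  148  148  148  151  148  140  128  101   71   60   81  116  144  153  160  161  159  160  160  162
top tubecrest  155  155  155  155  155  156  159  158  150  140  117   85   62   70  103  136  151  158  164  161  160
top tube-x  147  147  147  147  147  147  149  150  143  134  114   85   61   65   95  129  146  154  160  157  155
y mm    -120 -118 -116 -114 -112 -110 -108 -106 -104 -102 -100  -98  -96  -94  -92  -90  -88  -86  -84  -82
top plug  167  164  152  137  139  134  105   71   56   58   60   61   61   60   60   60   56   67  114  152
across -0.1 [166 166 166 165 165 166 162 140  87  63  57  58  59  59  60  60  59  58
  57  57  69 126 157 167 167 167 167 167 167 167 167]
across -0.07 [167 166 166 166 165 165 162 144 119 119 130 141 149 156 159 157 153 148
 142 133 124 131 150 162 167 167 167 167 167 167 167]
across -0.02 [166 166 166 166 165 165 162 147 122 117 126 136 144 151 156 158 155 151
 144 136 128 127 144 159 167 167 167 167 167 167 167]
dark top []
dark side [([0, 0, 36, 55, 1280], [203.5, 132.6])]
23.4 [ 0.3844 -0.0482  0.2109]
top [([5, 9, 15, 20, 155], [163.0, 171.1])]
side [([0, 0, 38, 40, 1058], [206.0, 135.4])]
```

The ring's centre is now at +2.1 mm and the rim edge at +2.0 mm in the same view: level. Now the lever: move the shut fingers above its grip.

```bash
python3 -c "
from h import *
delta([.530,.188,.190],.022)"
```

```text
t 23.5 pos [ 0.3906 -0.0487  0.2121] q [-0.31  0.02 -0.52  1.03  0.    1.24] F [0.3 0.7 0.8] w -0.0002
move [23.38 14.41  2.23] [ 0.0014 -0.     -0.0018]
```

arm_command(
  rows="6 3.6 0 0 0 0 -1; 12 7.2 0 0 0 0 -1; 18 11 0 0 0 0 -1; 23.4 14.4 2 0 0 0 -1; 23.4 14.4 2 0 0 0 -1",
)

```text
clock: 24.12
eef_pos: [0.5321, 0.1926, 0.1902]
eef_rot: [-0.0, 0.698, 0.716, 0.0]
force: [0.0, -0.4, -0.7]
grip_width: -0.0006
grip_force: 0.0
```

arm_command(
  rows="0 0 0 0 0 0 -1; 0 0 0 0 0 0 -1",
)

```text
clock: 24.38
eef_pos: [0.53, 0.1885, 0.1913]
eef_rot: [-0.0, 0.699, 0.715, -0.0]
force: [0.3, 0.0, 1.2]
grip_width: -0.0003
grip_force: 0.0
```

```bash
cat > lev.py <<'E'
from h import *
delta([.530,.188,.145],.022)
s=get("side"); m=np.array([.566,.170,0]); h=np.array([-.022,1,0]); x=np.array([1,.022,0])
g=cv2.cvtColor(s["img"],cv2.COLOR_RGB2GRAY).astype(np.float32)
hg=m+x*.013+h*.018+[0,0,.108]
for th in np.arange(0,1.26,.1):
    # dark fraction along the lever between 25 and 90 mm from the hinge
    P=[hg+r*(-x*np.cos(th)+np.array([0,0,np.sin(th)])) for r in np.arange(.03,.095,.005)]
    q=proj(s,P).astype(np.float32); v=cv2.remap(g,q[:,:1],q[:,1:],cv2.INTER_LINEAR).ravel().astype(int); print(round(th,1),q[-3].round(0).tolist(),v)
E
python3 lev.py
```

```text
t 24.38 pos [0.53   0.1885 0.1913] q [ 0.21  0.35 -0.16  1.06 -0.    1.76] F [0.3 0.  1.2] w -0.0003
move [-0.05  0.    4.63] [-0.0007  0.0004  0.0001]
0.0 [203.0, 160.0] [173 169 168 187 191 190 190 190 190 191 190 190 190]
0.1 [203.0, 158.0] [185 185 186 190 190 190 190 190 191 190 190 190 190]
0.2 [203.0, 155.0] [189 190 189 190 190 190 190 190 190 190 190 190 190]
0.3 [204.0, 153.0] [190 190 190 189 190 190 190 190 190 191 190 190 190]
0.4 [204.0, 150.0] [190 190 190 190 190 190 190 190 190 190 190 187 177]
0.5 [205.0, 148.0] [191 191 190 190 191 190 190 190 190 189 189 190 180]
0.6 [206.0, 146.0] [188 189 190 190 190 190 191 190 190 190 190 190 190]
0.7 [208.0, 143.0] [163 169 178 185 187 191 191 190 191 190 191 191 191]
0.8 [209.0, 141.0] [100 109 113 121 128 144 157 166 138 109 100 104 119]
0.9 [211.0, 139.0] [82 79 76 72 66 66 71 65 35 16 16 17 14]
1.0 [213.0, 137.0] [130 137 146 154 159 165 172 173 135 105 114 129 142]
1.1 [215.0, 135.0] [180 185 188 189 191 191 191 191 191 191 191 190 188]
1.2 [217.0, 133.0] [189 190 190 190 191 190 190 190 190 190 190 191 163]
```

Lever at 0.9 rad, as calculated. Press along its arc in stages.

arm_command(
  rows="0 0 3 0 0 0 -1; 0 0 4.5 0 0 0 -1; 0 -0.6 5.5 0 0 0 -1; 0 -1.2 6.5 0 0 0 -1; 0 -1.2 6.5 0 0 0 -1",
)

```text
clock: 25.05
eef_pos: [0.5172, 0.1876, 0.1267]
eef_rot: [-0.0, 0.7, 0.714, -0.0]
force: [0.1, -0.1, 0.3]
grip_width: 0.0001
grip_force: 0.0
```

```bash
python3 lev.py
```

```text
t 25.05 pos [0.5172 0.1876 0.1267] q [ 0.21  0.38 -0.29  0.9  -0.    1.76] F [ 0.1 -0.1  0.3] w 0.0001
move [ 0.01  1.28 -1.84] [-0.0009  0.0002 -0.001 ]
0.0 [203.0, 160.0] [150 150 153 185 192 191 191 191 191 191 191 191 191]
0.1 [203.0, 158.0] [175 179 182 189 191 191 191 191 191 191 191 191 191]
0.2 [203.0, 155.0] [185 190 190 191 191 191 191 191 191 191 191 191 191]
0.3 [204.0, 153.0] [176 187 190 191 191 191 192 192 191 191 191 191 191]
0.4 [204.0, 150.0] [138 156 166 182 186 190 192 190 177 170 181 188 179]
0.5 [205.0, 148.0] [ 83  95  95 112 117 130 138 128  95  52  49  86 120]
0.6 [206.0, 146.0] [59 63 50 64 54 60 62 53 51 28 21 20 18]
0.7 [208.0, 143.0] [111 113 117 137 142 154 161 169 175 151 100  65  44]
0.8 [209.0, 141.0] [165 172 178 187 189 190 192 191 181 128  64  64  70]
0.9 [211.0, 139.0] [185 190 191 191 191 191 191 191 186 149  85  65  59]
1.0 [213.0, 137.0] [191 191 191 191 191 191 191 191 192 188 159 113  76]
1.1 [215.0, 135.0] [191 190 191 191 191 192 192 191 191 191 191 190 183]
1.2 [217.0, 133.0] [191 190 191 191 191 191 191 191 191 191 191 191 163]
```

Lever now at about 0.6. Continue.

arm_command(
  rows="0 -0.6 1.2 0 0 0 -1; 0 -1.1 2.4 0 0 0 -1; 0 -1.5 3.4 0 0 0 -1; 0 -1.7 4.2 0 0 0 -1; 0 -1.7 4.2 0 0 0 -1",
)

```text
clock: 25.72
eef_pos: [0.5001, 0.1876, 0.0836]
eef_rot: [-0.001, 0.699, 0.715, -0.001]
force: [-0.5, -0.0, 0.4]
grip_width: -0.0003
grip_force: 0.0
```

arm_command(
  rows="0 0 0.3 0 0 0 -1; 0 0 0.5 0 0 0 -1; 0 0 0.5 0 0 0 -1",
)

```text
clock: 26.1
eef_pos: [0.5012, 0.1878, 0.0796]
eef_rot: [0.0, 0.699, 0.715, 0.0]
force: [0.5, -0.2, 0.3]
grip_width: 0.0001
grip_force: 0.0
```

```bash
python3 lev.py | head -9
```

```text
t 26.1 pos [0.5012 0.1878 0.0796] q [ 0.22  0.4  -0.39  0.77 -0.    1.77] F [ 0.5 -0.2  0.3] w 0.0001
move [-0.04  2.89 -6.54] [ 0.0001  0.0001 -0.0005]
0.0 [203.0, 160.0] [44 49 42 49 53 55 51 57 47 34 22 21 42]
0.1 [203.0, 158.0] [ 66  73  72  80  86  95 102  97  70  55  67  46  21]
0.2 [203.0, 155.0] [108 128 138 160 163 177 174 131  81  58  74  45  29]
0.3 [204.0, 153.0] [151 173 180 189 190 193 187 121  62  59  67  60  30]
0.4 [204.0, 150.0] [179 189 191 191 192 192 193 158  76  66  59  73  46]
0.5 [205.0, 148.0] [191 192 192 191 192 191 192 186 130  69  61  48  44]
0.6 [206.0, 146.0] [192 192 191 191 191 191 192 193 180 106  39  26  25]
```

arm_command(
  rows="0 0 0.2 0 0 0 -1; 0 0 0.3 0 0 0 -1; 0 0 0.3 0 0 0 -1",
)

```text
clock: 26.52
eef_pos: [0.5015, 0.1879, 0.0784]
eef_rot: [0.001, 0.699, 0.715, 0.001]
force: [-4.6, -0.7, 13.7]
grip_width: -0.0001
grip_force: 6.9
```

On the stop (13.7 N). Lift off, retreat, and check the final state.

arm_command(
  rows="0 0 -2 0 0 0 -1; 0 0 -7 0 0 0 -1; 0 0 -13 0 0 0 -1; -5 -5 -13 0 0 0 -1; -10 -11 -13 0 0 0 -1",
)

```text
clock: 27.15
eef_pos: [0.4113, 0.1004, 0.2075]
eef_rot: [0.001, 0.699, 0.715, 0.001]
force: [-0.0, -1.1, 0.3]
grip_width: 0.0003
grip_force: 0.0
```

arm_command(
  rows="-6 -2 0 0 0 0 -1; -12 -2 0 0 0 0 -1; -15 -2 0 0 0 0 -1; -15 -2 0 0 0 0 -1; -15 -2 0 0 0 0 -1",
)

```text
clock: 27.78
eef_pos: [0.3941, -0.0487, 0.2066]
eef_rot: [-0.0, 0.699, 0.715, 0.0]
force: [0.7, 1.3, 0.4]
grip_width: 0.0002
grip_force: 0.0
```

```bash
python3 lev.py | head -7; python3 meas.py | head -6
```

```text
t 27.77 pos [ 0.3941 -0.0487  0.2066] q [-0.31  0.03 -0.53  1.02  0.    1.24] F [0.7 1.3 0.4] w 0.0002
move [23.37 14.09  6.17] [-0.0001 -0.0004 -0.0005]
0.0 [203.0, 160.0] [64 64 64 60 37 62 65 60 79 54 26 25 34]
0.1 [203.0, 158.0] [86 92 93 97 50 62 69 58 78 55 29 24 24]
0.2 [203.0, 155.0] [122 139 149 157  85  46  65  46  42  34  26  24  23]
0.3 [204.0, 153.0] [160 178 186 166  84  27  31  26  25  25  26  24  25]
0.4 [204.0, 150.0] [183 191 190 158  67  27  25  25  25  27  25  26  24]
y mm     -10   -9   -8   -7   -6   -5   -4   -3   -2   -1   -0    1    2    3    4    5    6    7    8    9   10
top rimcrest  147  147  148  149  152  148  140  127  100   71   60   81  116  144  153  161  162  159  160  161  162
top tubecrest  155  155  155  156  156  156  158  157  149  140  116   84   61   69  103  137  152  159  165  162  161
top tube-x  147  147  146  146  147  147  149  149  142  134  115   86   61   65   96  130  147  154  160  158  155
y mm    -120 -118 -116 -114 -112 -110 -108 -106 -104 -102 -100  -98  -96  -94  -92  -90  -88  -86  -84  -82
top plug  167  165  153  137  137  133  105   71   57   58   60   60   60   59   59   59   56   68  113  152
```

The tube has not moved from its mark, the lever is down on its stop, and the robot is clear of everything.

```bash
python3 -c "
from station import env
print(env.sign_off())"
```

```text
the job is handed in; nothing more can be done
None
```

The tube is in the sleeve, open end first, with its ring level with the rim to within about 2 mm by the top camera; the lever is down on its stop, nothing else was deliberately touched, and the job was handed in at about 28 s (no verdict came back).

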